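# Right the tipped specimen jar in its rack and screw its lid down

## Task

One of the square specimen jars has tipped over in the wire rack and its screw lid has worked loose. Tip it back upright in its lane among the other jars, then screw its lid down clockwise until it is snug against its stop, without forcing it and without knocking the other jars about. Leave the jar standing in its lane.

Things in the scene. Friction and masses are not known exactly. Their poses are not given: they have to be found in the camera images.
- rack: Fixed steel wire rack, wire 6 mm thick, two lanes along its y. Origin at bench level on the near lane's axis; z up; the other lane is parallel at x = +112 mm. Side rails, 95 mm apart in a lane, tops 78 mm above the bench, keep a square jar from turning. Open end at y = -138 mm, with legs and a low rung at y = -126 mm; the other end, y = +185 mm, is closed by a wire at rail height.
- lane_floor (a point): Point on the near lane's axis, on the lane floor, 40 mm above the rack's origin. The floor is two runner wires 30 mm either side of the axis; below them it is open, with cross wires only at the rack's y = -126, +30 and +185 mm. Axes as the rack's.
- jar: The tipped jar: pale square plastic, body 90 x 90 x 94 mm, round neck 87 mm wide, about 0.45 kg, loose, too wide to grip. Origin at its base's centre, z towards the lid. It starts flat on its side in the near lane, its z along the rack's -y, its lid out past the open end. Rolled up over its base's lower edge it has room to stand before jar_b; leaning under 40 deg it falls upright by itself.
- screw_lid: Its grey lid, captive, 100 mm wide, 26 mm high, 5 mm past the jar's sides. Origin at its underside's centre, z outward like the jar's. Right-hand thread, clockwise closes, 10 mm a turn, drag 0.05 N m, hard stop at the end. Home: origin at z = 95 mm in the jar's frame; it starts 4 to 6.4 mm above that (2.5 to 4 rad open). A one-sided push can tip the jar, a couple cannot.
- lid_top (a point): Centre of the lid's rim plane, 26 mm above the lid's origin, axes as the lid's. Inside the 4 mm thick rim the top is recessed 16 mm and crossed by two ribs, 8 mm thick, nearly flush with the rim, along the lid's x and y, meeting in an 18 mm hub: four quarter-round pockets in which fingertips can push the ribs round.
- jar_b: Equal jar with its lid shut (121 mm high in all, 0.5 kg, loose), standing in the near lane at the closed end. Origin at the centre of its base.
- jar_c: Equal shut jar standing in the far lane, beside the free place. Origin at the centre of its base.
- jar_d: Equal shut jar standing in the far lane at the closed end. Origin at the centre of its base.
There are look-alikes about, which are no part of the job. Leave any green look-alike of the jar alone. Leave any green or purple look-alike of the jar_b alone.

How it is judged:
By the outcome, as a careful person would: the job done as asked, in the order asked, and still so for the second after the job is handed in, with the robot touching nothing.
It also fails if it takes over 72 s, if anything falls off the work surface, if the arm or the gripper's body presses on something with over 40 N, if the wrist force passes 120 N, or if a joint passes its speed limit or range.

## Robot

A 6-joint arm with a two-finger parallel gripper is mounted at the origin on a cart in front of the work surface, level with it; the furniture and walls round the work are solid. World frame = base frame: x ahead of the robot, y to its left, z up, the work surface at z = 0. Lengths are in m, angles in rad, forces in N, time in s.
With the tool pointing down it reaches from about 0.325 to 0.925 m from the base axis. Payload 3.1 kg.
Tool frame: the origin (TCP) lies at the very end of the fingers, on their centre line; the grasp point (between the pads) lies 19 mm behind it; z points along the fingers, y is the line along which they close (so a half turn about z gives the same grasp; the last joint's range is limited). The gripper opens to 85 mm and grips with 20 to 120 N. Pads are 22 mm wide; open, the fingers measure 114 mm over their backs; the gripper's body (76 mm by 85 mm) begins 54 mm behind the grasp point. The pads swing forward as they close: fully open they stand 13 mm farther back than shut.
Start: joints at [1.043, 0.217, 1.613, -0, 1.311, -0.112], TCP at [0.252, 0.572, 0.231] pointing down, gripper open.
Joint ranges: [-2.75, 2.75], [-0.78, 2.1], [0.31, 2.55], [-1.13, 4.27], [0.13, 2.63], [-2.58, 2.58]. Speed limits (rad/s): [2.79, 2.79, 3.14, 3.14, 3.14, 3.14].

## Interface

Orientations are given as a 3x3 rotation matrix whose columns are the frame's x, y, z axes.
In Python, from station import arm, eyes, order gives the robot as it stands.
- The arm moves only by the tool move_arm, never from a script. Its argument "moves" is a list of rows, each a list of 6 numbers: the shift along the world's x, y, z each as a share of 0.2 m, from -1 to 1, then the turn, a rotation vector about the world's x, y, z each as a share of 90 degrees, from -1 to 1. In form: [[x, y, z, ax, ay, az], ...]. A call has 1 to 5 rows; each row shifts and turns the commanded pose from where the row before left it; what a row does not reach is not made up. A row lasts 1/10 s, in which the tool goes at most 50 mm and 8.59 degrees, less where a joint would pass 70% of its speed; a pose out of reach is approached as far as the arm can. A call with a number of a shift or a turn outside -1 to 1 is refused whole. A call with a gripper value outside its range is refused whole. "claw" is the gripper command: -1 is shut, 1 is fully open, values between are in proportion, set as the call begins (left out, the last holds). The fingers move at their own pace and stop on an object; "grip_force" is the grip in N (left out, the last holds). Time passes only in rows, so rows that do not move let the fingers close. It gives the time, the measured TCP pose, the force, the opening and the grip force at its end, in the units of the state.
- arm.get_obs(): the state, without advancing time (a new reading comes with each control period).
- eyes.capture(name): name is "side" or "top" or "wrist"; returns the picture (480x640x3 uint8, red, green, blue); there is no depth.
- eyes.camera_model(name): a dict with "mtx" (3x3 intrinsics, pixels), "T" (4x4, takes a point from camera to world coordinates). Camera axes: x right, y up, looking along -z (the intrinsics and any distortion apply to the point x, -y, -z); pixel columns grow to the right and rows downward; lengths in m; the calibration is good to about 2 mm. A picture is of the moment at which its call begins: read the wrist's pose just before it. camera_model takes no time and is no camera call; for the wrist camera it gives the pose at the moment of the call.
- order.sign_off(): hands the job in; it is judged then, once.
The state is a dict: "time": time; "joints": joint angles; "qvel": joint speeds; "tau": joint torques, N m; "position": TCP position; "ee_rot": TCP orientation; "wrist_force": force on the tool from outside, world axes, zero at the start; "torque": the same for the moment, N m; "gripper_width": opening from 0.0 (shut) to 1.0 (fully open); "finger_force": force on a finger pad.
Only numpy, scipy, OpenCV 4.12 (cv2) and the standard library are available. Lean on these libraries where they do the work, as an engineer would, in place of code of your own. Each camera call takes 0.05 s, during which the arm holds its last target. There are 200 camera calls.

## Working session

There is one attempt and no reset: what is moved stays moved. The work goes in short steps, Python scripts to look and compute and a tool call to move; the robot and the scene stay as the last step left them, time stands still between calls to the robot, and variables do not carry over. Pictures are saved under pics/ and viewed, at most 10 in all, crops included, and the job is handed in when it is done.

Besides the shell and the picture viewer there is one more tool, called after ">>>" as name(argument=value, ...) on one line, values as JSON. move_arm: Moves the arm, as the interface text tells. Shift numbers are shares of 0.2 m and turn numbers shares of 90 degrees, none past 1 either way. Its arguments: {"type":"object","properties":{"moves":{"type":"array","items":{"type":"array","items":{"type":"number"}}},"claw":{"type":"number"},"grip_force":{"type":"number"}},"required":["moves"]}

```bash
ls; mkdir -p pics; python3 - <<'E'
from station import arm,eyes,order
import cv2,numpy as np
np.set_printoptions(precision=4,suppress=True)
for n in("side","top"):
    im=eyes.capture(n); cv2.imwrite(f"pics/{n}0.png",im[:,:,::-1]); m=eyes.camera_model(n); print(n,m["mtx"],m["T"],[k for k in m])
o=arm.get_obs(); print(o["time"],o["position"],o["ee_rot"],o["wrist_force"],o["gripper_width"])
E
```

```text
pics
side [[555.122    0.     335.424 ]
 [  0.     555.122  233.6543]
 [  0.       0.       1.    ]] [[-0.9693  0.2052 -0.1351  0.2953]
 [-0.2454 -0.7811  0.5742  1.0135]
 [ 0.0123  0.5897  0.8075  1.5378]
 [ 0.      0.      0.      1.    ]] ['mtx', 'T']
top [[609.8731   0.     311.2067]
 [  0.     609.8731 239.4332]
 [  0.       0.       1.    ]] [[ 0.0127  0.9959 -0.0894  0.384 ]
 [-0.9999  0.0129  0.0015 -0.0386]
 [ 0.0027  0.0894  0.996   1.6919]
 [ 0.      0.      0.      1.    ]] ['mtx', 'T']
0.1 [0.2521 0.5711 0.2301] [[-0.9148  0.4039 -0.0011]
 [ 0.4039  0.9148 -0.0019]
 [ 0.0003 -0.0022 -1.    ]] [ 0.1652  0.3656 -0.5047] 1.0015536790013646
```

View pics/side0.png

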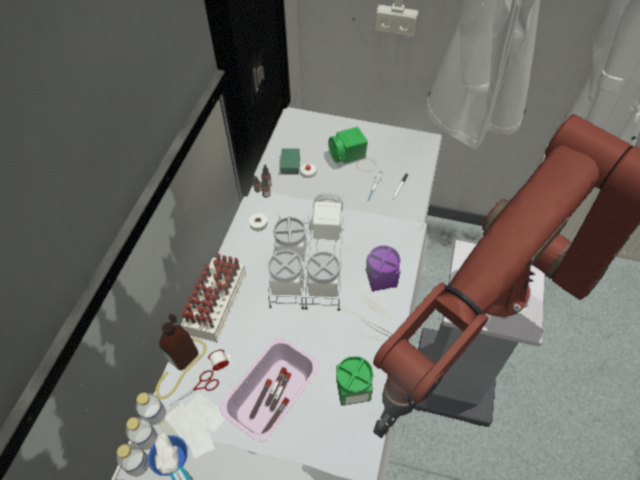

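View pics/top0.png

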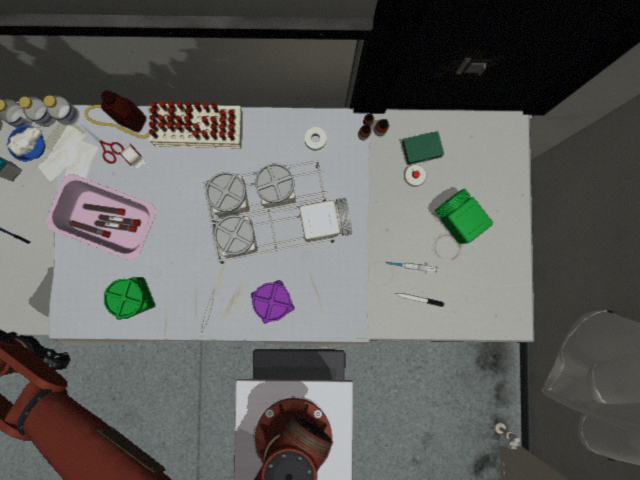

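Candidates: tipped white jar with a grey lid, top (325,220) / side (328,215); tipped green jar (465,215); standing jars at (235,236), (227,193), (275,184); standing green (125,298) and purple (270,302). My choice is the white tipped jar in the near lane. I'll check it in a close crop.

```bash
cat > h.py <<'E'
from station import arm,eyes,order
import cv2,numpy as np
np.set_printoptions(precision=4,suppress=True)
def ray(n,u,v,m=None):
    m=m or eyes.camera_model(n); K,T=m["mtx"],m["T"]
    d=np.linalg.inv(K)@[u,v,1]; d=T[:3,:3]@[d[0],-d[1],-d[2]]; return T[:3,3],d
def onz(n,u,v,z,m=None):
    o,d=ray(n,u,v,m); return o+d*(z-o[2])/d[2]
def proj(n,p,m=None):
    m=m or eyes.camera_model(n); T=m["T"]; q=T[:3,:3].T@(np.array(p)-T[:3,3]); q=m["mtx"]@[q[0],-q[1],-q[2]]; return q[:2]/q[2]
E
python3 - <<'E'
from h import *
im=cv2.imread("pics/top0.png")
c=im[150:275,195:360]; cv2.imwrite("pics/c1.png",cv2.resize(c,None,fx=4.8,fy=4.8,interpolation=cv2.INTER_CUBIC))
s=cv2.imread("pics/side0.png")[185:315,255:355]; cv2.imwrite("pics/c2.png",cv2.resize(s,None,fx=4.6,fy=4.6,interpolation=cv2.INTER_CUBIC))
for n,u,v in(("b",235,236),("d",227,193),("c",275,184)): print(n,onz("top",u,v,.161))
print("jar",onz("top",321,220.5,.13), "lid end", onz("top",352,216,.085))
E
```

```text
b [0.5277 0.1512 0.161 ]
d [0.637  0.1741 0.161 ]
c [0.6617 0.0528 0.161 ]
jar [ 0.5736 -0.0656  0.13  ] lid end [ 0.5922 -0.1486  0.085 ]
```

View pics/c1.png

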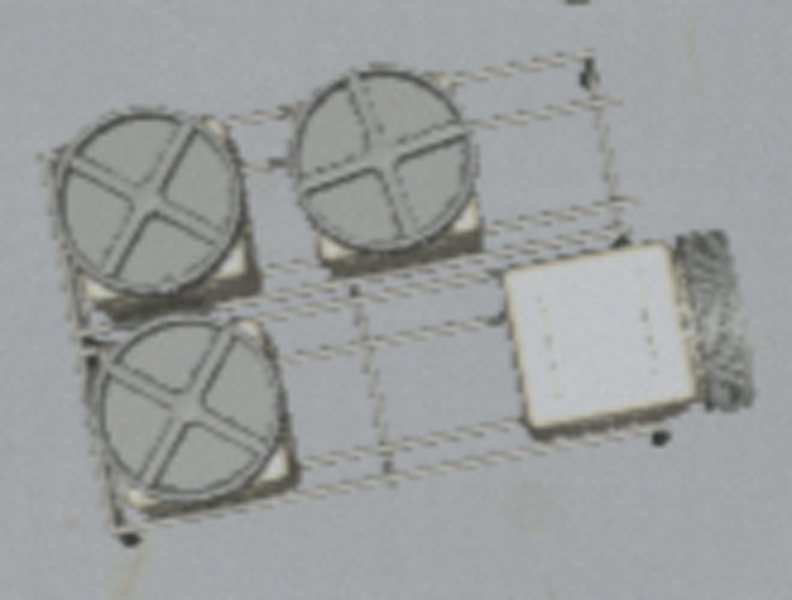

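View pics/c2.png

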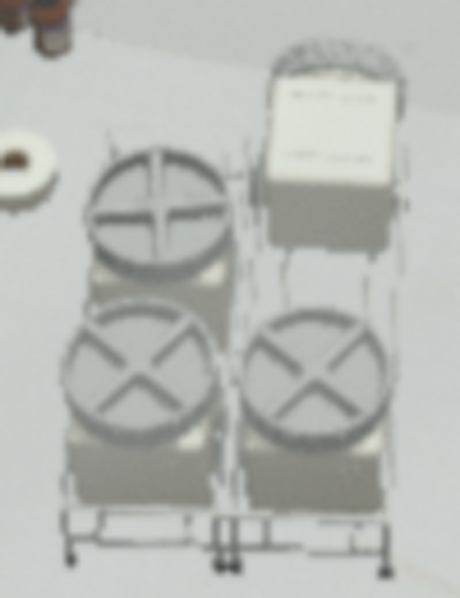

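```bash
python3 - <<'E'
from h import *
def f(u,v,z): return onz("top",195+u/4.8,150+v/4.8,z)
P=[f(*p,.130) for p in((507,268),(668,243),(695,397),(530,428))]
print("jar top",*P,np.mean(P,0))
for i in range(4): d=P[(i+1)%4]-P[i]; print(np.linalg.norm(d),np.degrees(np.arctan2(d[1],d[0])))
for n,p in dict(near_closed=(118,533),far_closed=(45,157)).items(): print(n,f(*p,.075))
F={k:f(*p,0.003) for k,p in dict(nc=(130,541),no=(660,437),mo=(622,242),fo=(589,75)).items()}
for k,v in F.items(): print(k,v)
for a,b in(("nc","no"),("no","fo")): d=F[b]-F[a]; print(a,b,np.linalg.norm(d),np.degrees(np.arctan2(d[1],d[0])))
# runners z .037, cross wire at y=+30
for p in((385,465),(358,300)): print("cross30",f(*p,.037))
print("lidend",f(735,233,.09),f(752,405,.09))
for n,p in(("b",(193,409)),("d",(150,203)),("c",(383,159))):print(n,f(*p,.158))
# side check
def g(u,v,z): return onz("side",255+u/4.6,185+v/4.6,z)
Q=[g(*p,.130) for p in((276,75),(397,82),(393,182),(268,180))];print("side jar top",*Q,np.mean(Q,0))
print("side lids b",g(316,372,.158),"d",g(141,368,.158),"c",g(158,210,.158))
E
```

```text
jar top [ 0.6111 -0.0125  0.13  ] [ 0.6258 -0.0991  0.13  ] [ 0.5426 -0.1143  0.13  ] [ 0.5248 -0.0261  0.13  ] [ 0.5761 -0.063   0.13  ]
0.08779108582037828 -80.34494691974443
0.08459307882403008 -169.6096769727019
0.09003809326686125 101.42423450251425
0.08737303161234422 8.921536025080682
near_closed [0.4686 0.2012 0.075 ]
far_closed [0.6783 0.2475 0.075 ]
nc [0.4678 0.2048 0.003 ]
no [ 0.532  -0.1004  0.003 ]
mo [ 0.6457 -0.0772  0.003 ]
fo [ 0.7442 -0.0568  0.003 ]
nc no 0.3119431262179229 -78.12588286575311
no fo 0.21669193058652736 11.611236357907032
cross30 [0.5111 0.0566 0.037 ]
cross30 [0.6051 0.0736 0.037 ]
lidend [ 0.6381 -0.1376  0.09  ] [ 0.5427 -0.1477  0.09  ]
b [0.53   0.1511 0.158 ]
d [0.6393 0.1765 0.158 ]
c [0.6645 0.0536 0.158 ]
side jar top [ 0.6278 -0.0977  0.13  ] [ 0.5429 -0.1135  0.13  ] [ 0.5242 -0.0261  0.13  ] [ 0.6082 -0.0058  0.13  ] [ 0.5758 -0.0608  0.13  ]
side lids b [0.5308 0.1554 0.158 ] d [0.6402 0.1809 0.158 ] c [0.6665 0.0575 0.158 ]
```

The crops confirm the white tipped jar with its lid toward -y. Rack yaw is 11.9° with its origin at (0.557, 0.033), and the feet spacing (312 mm against 311) and jar edges (about 88 mm) match. Next I move to a tilted viewing pose in front of the lid.

>>> move_arm(moves=[[0.092, -0.208, 0.03, 0, 0, -0.0862], [0.092, -0.208, 0.03, 0, 0, -0.0862], [0.092, -0.208, 0.03, 0, 0, -0.0862], [0.092, -0.208, 0.03, 0, 0, -0.0862], [0.092, -0.208, 0.03, 0, 0, -0.0862]])

```text
time: 0.6
position: [0.3445, 0.3619, 0.261]
ee_rot: [[-0.456, 0.89, -0.0], [0.89, 0.456, -0.001], [-0.0, -0.001, -1.0]]
wrist_force: [0.5, 0.1, 0.3]
gripper_width: 0.995
finger_force: 0.0
```

>>> move_arm(moves=[[0.092, -0.208, 0.03, 0, 0, -0.0862], [0.092, -0.208, 0.03, 0, 0, -0.0862], [0.092, -0.208, 0.02, 0, 0, 0], [0.092, -0.208, 0.02, 0, 0, 0], [0.092, -0.208, 0.02, 0, 0, 0]])

```text
time: 1.1
position: [0.4365, 0.154, 0.2851]
ee_rot: [[-0.206, 0.979, -0.0], [0.979, 0.206, 0.0], [0.0, -0.0, -1.0]]
wrist_force: [0.6, -0.6, 1.2]
gripper_width: 1.004
finger_force: 0.0
```

>>> move_arm(moves=[[0.092, -0.208, 0.01, 0.0544, 0.0114, 0], [0.092, -0.208, 0.01, 0.0544, 0.0114, 0], [0.092, -0.208, 0.01, 0.0544, 0.0114, 0], [0.092, -0.208, 0.01, 0.0544, 0.0114, 0], [0.092, -0.208, 0.01, 0.0544, 0.0114, 0]])

```text
time: 1.6
position: [0.5288, -0.0543, 0.2956]
ee_rot: [[-0.186, 0.979, -0.086], [0.885, 0.205, 0.417], [0.426, 0.002, -0.905]]
wrist_force: [1.0, 0.7, 0.7]
gripper_width: 0.996
finger_force: 0.0
```

>>> move_arm(moves=[[0.092, -0.208, 0.01, 0.0544, 0.0114, 0], [0.092, -0.208, 0.01, 0.0544, 0.0114, 0], [0.092, -0.208, 0.01, 0.0544, 0.0114, 0], [0.092, -0.208, 0.01, 0.0544, 0.0114, 0], [0.092, -0.208, 0.01, 0.0544, 0.0114, 0]])

```text
time: 2.1
position: [0.6207, -0.2623, 0.3048]
ee_rot: [[-0.131, 0.979, -0.157], [0.626, 0.205, 0.752], [0.769, 0.001, -0.64]]
wrist_force: [1.3, 0.2, -0.9]
gripper_width: 1.003
finger_force: 0.0
```

```bash
python3 - <<'E'
from h import *
m=eyes.camera_model("wrist"); im=eyes.capture("wrist"); cv2.imwrite("pics/w1.png",im[:,:,::-1]); np.save("w1.npy",m["T"])
o=arm.get_obs(); R=o["ee_rot"]; print(o["time"],o["position"],R,o["joints"],o["wrist_force"])
print("cam in tool",R.T@(m["T"][:3,3]-o["position"]),R.T@m["T"][:3,:3],m["mtx"])
xd=np.array([.9786,.2057,0]);yd=np.array([-.2057,.9786,0]);O=np.array([.5574,.0332,0])
for r in((-.0015,-.179,.085),(-.0515,-.179,.085),(-.0015,-.179,.135)): print(proj("wrist",O+xd*r[0]+yd*r[1]+[0,0,r[2]],m))
E
```

```text
2.15 [ 0.6221 -0.2699  0.2939] [[-0.1196  0.9805 -0.156 ]
 [ 0.6226  0.1965  0.7575]
 [ 0.7733 -0.0066 -0.634 ]] [-0.7258  0.7025  1.0373  0.5658  2.099  -0.81  ] [ -3.4737  -2.4332 -12.5003]
cam in tool [ 0.0878 -0.0001 -0.1442] [[ 0.011   0.9557  0.294 ]
 [ 0.9999 -0.0109 -0.0018]
 [ 0.0015  0.294  -0.9558]] [[364.6458   0.     320.1587]
 [  0.     364.6458 241.7271]
 [  0.       0.       1.    ]]
[317.061  284.2636]
[272.5992 284.296 ]
[316.7577 261.7219]
```

View pics/w1.png

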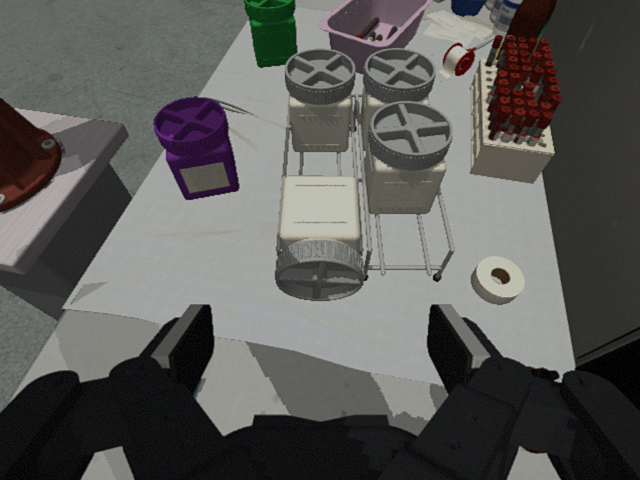

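The wrist view shows the lid face at about (320,278), within 5 px of the projected rack model, with the jar lying in the near lane. I'll zoom in for the rib angle.

```bash
python3 - <<'E'
from h import *
o=arm.get_obs(); print(o["time"],o["position"],o["wrist_force"],o["qvel"])
im=cv2.imread("pics/w1.png")[225:310,265:375]; cv2.imwrite("pics/c3.png",cv2.resize(im,None,fx=7,fy=7,interpolation=cv2.INTER_CUBIC))
E
```

```text
2.15 [ 0.6221 -0.2699  0.2939] [ -3.4737  -2.4332 -12.5003] [ 0.0144 -0.0456  0.3339 -0.1659 -0.2069 -0.0149]
```

View pics/c3.png

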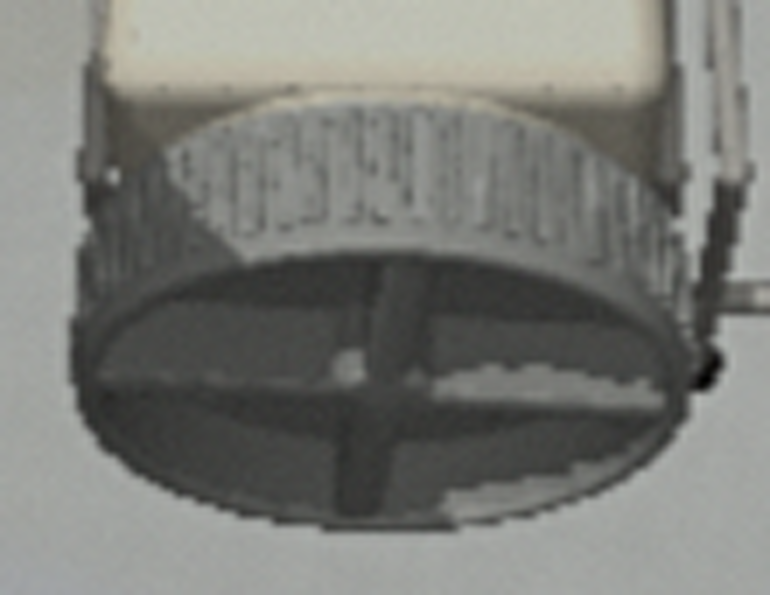

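>>> move_arm(moves=[[-0.008, 0.039, -0.188, 0.0217, 0.0046, 0], [-0.008, 0.039, -0.188, 0.0217, 0.0046, 0], [-0.008, 0.039, -0.188, 0.0217, 0.0046, 0], [-0.008, 0.039, -0.188, 0.0217, 0.0046, 0], [-0.008, 0.039, -0.188, 0.0217, 0.0046, 0]], claw=-0.25)

```text
time: 2.65
position: [0.612, -0.2207, 0.1151]
ee_rot: [[-0.102, 0.979, -0.178], [0.488, 0.205, 0.848], [0.867, -0.001, -0.498]]
wrist_force: [-0.7, -0.6, -0.6]
gripper_width: 0.374
finger_force: 0.0
```

>>> move_arm(moves=[[0, 0, 0, 0, 0, 0], [0, 0, 0, 0, 0, 0], [0, 0, 0, 0, 0, 0], [0, 0, 0, 0, 0, 0]])

```text
time: 3.05
position: [0.6141, -0.2227, 0.121]
ee_rot: [[-0.108, 0.979, -0.175], [0.493, 0.205, 0.845], [0.863, 0.005, -0.505]]
wrist_force: [-0.7, 0.0, 1.0]
gripper_width: 0.378
finger_force: 0.0
```

```bash
python3 - <<'E'
from h import *
m=eyes.camera_model("wrist"); im=eyes.capture("wrist"); cv2.imwrite("pics/w2.png",im[:,:,::-1]); np.save("w2.npy",m["T"])
o=arm.get_obs(); R=o["ee_rot"]; print(o["time"],o["position"],R,o["joints"],o["wrist_force"],o["gripper_width"])
xd=np.array([.9786,.2057,0]);yd=np.array([-.2057,.9786,0]);O=np.array([.5574,.0332,0])
for r in((0,-.179,.085),(-.05,-.179,.085),(.05,-.179,.085),(0,-.179,.135),(0,-.179,.035),(-.045,-.147,.130),(.045,-.147,.130),(-.045,-.053,.13),(.045,-.053,.13)): print(r,proj("wrist",O+xd*r[0]+yd*r[1]+[0,0,r[2]],m))
p=o["position"]-O; print("tcp rack",p@xd,p@yd,p[2])
E
```

```text
3.1 [ 0.614  -0.2226  0.1208] [[-0.1073  0.9787 -0.1752]
 [ 0.4929  0.2054  0.8455]
 [ 0.8634  0.0044 -0.5044]] [-0.7089  0.8816  1.1628  0.6065  1.9585 -0.9479] [ 0.6461 -0.2659 -0.492 ] 0.37623397435895534
(0, -0.179, 0.085) [314.8143 231.1263]
(-0.05, -0.179, 0.085) [239.3828 230.8858]
(0.05, -0.179, 0.085) [390.1157 231.3663]
(0, -0.179, 0.135) [314.3197 168.6705]
(0, -0.179, 0.035) [315.179  277.1852]
(-0.045, -0.147, 0.13) [243.7535 144.8736]
(0.045, -0.147, 0.13) [385.9169 145.4667]
(-0.045, -0.053, 0.13) [260.3044  80.9364]
(0.045, -0.053, 0.13) [371.5597  81.482 ]
tcp rack 0.0027343743140131886 -0.2619871194784196 0.12078698023886689
```

View pics/w2.png

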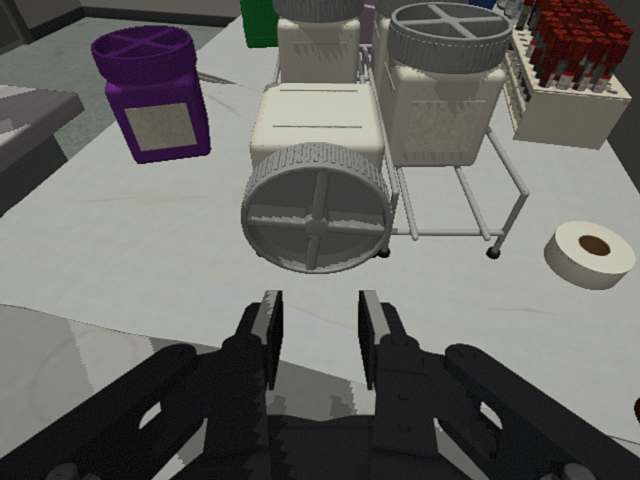

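The lid face is now clear: hub (316,226), rim from u=242 to 391, bottom at v=272, ribs near 0/90°. Fingertips are at (272,292) and (368,292). I'll push both tips under the horizontal rib, one each side of the vertical one.

```bash
python3 - <<'E'
from h import *
o=arm.get_obs(); R=o["ee_rot"];p=o["position"];m=eyes.camera_model("wrist")
for q in((.011,.016,0),(.011,-.016,0),(.011,-.0305,0),(-.011,.016,0)): print(q,proj("wrist",p+R@q,m))
# target: lid-plane estimate from hub pixel at various y
xd=np.array([.9786,.2057,0]);yd=np.array([-.2057,.9786,0]);O=np.array([.5574,.0332,0])
for u,v in((316,226),(316,272.5),(242,222),(391,222)):
    c,d=ray("wrist",u,v,m); s=((-.179)-(c-O)@yd)/(d@yd); q=c+s*d-O; print(u,v,q@xd,q@yd,q[2])
for s0,dz in((-.06,-.005),(-.01,-.005),(.012,-.005)):
    a=np.radians(60);t=np.array([np.sin(a),-np.cos(a)]);n=np.array([np.cos(a),np.sin(a)])
    T=np.array([-.179,.081+dz])+s0*t-.011*n; w=O+yd*T[0]+[0,0,T[1]]; print(s0,T,w,(w-p)/.2)
E
```

```text
(0.011, 0.016, 0) [356.6359 285.3245]
(0.011, -0.016, 0) [281.6785 285.3287]
(0.011, -0.0305, 0) [247.7082 285.3306]
(-0.011, 0.016, 0) [355.2071 331.0673]
316 226 0.0006454778880167745 -0.17900000000000002 0.08966101018685052
316 272.5 0.0004700514593546734 -0.179 0.040725772123017395
242 222 -0.04713502643281126 -0.17900000000000002 0.09308170520336367
391 222 0.0491147963891426 -0.17900000000000002 0.09348162266660073
-0.06 [-0.2365  0.0965] [ 0.606  -0.1982  0.0965] [-0.0396  0.1221 -0.1216]
-0.01 [-0.1932  0.0715] [ 0.5971 -0.1558  0.0715] [-0.0842  0.334  -0.2466]
0.012 [-0.1741  0.0605] [ 0.5932 -0.1372  0.0605] [-0.1038  0.4272 -0.3016]
```

>>> move_arm(moves=[[-0.017, 0.071, -0.049, -0.0016, 0.0075, -0.0045], [-0.017, 0.071, -0.049, -0.0016, 0.0075, -0.0045], [-0.017, 0.071, -0.049, -0.0016, 0.0075, -0.0045], [-0.017, 0.071, -0.049, -0.0016, 0.0075, -0.0045], [-0.017, 0.071, -0.049, -0.0016, 0.0075, -0.0045]])

```text
time: 3.6
position: [0.5964, -0.1505, 0.0698]
ee_rot: [[-0.036, 0.984, -0.176], [0.505, 0.17, 0.846], [0.862, -0.058, -0.503]]
wrist_force: [-0.6, 1.1, -0.7]
gripper_width: 0.373
finger_force: 0.0
```

>>> move_arm(moves=[[0, 0, 0, 0, 0, 0], [0, 0, 0, 0, 0, 0]])

```text
time: 3.8
position: [0.5957, -0.1503, 0.069]
ee_rot: [[-0.035, 0.984, -0.177], [0.503, 0.171, 0.847], [0.864, -0.059, -0.501]]
wrist_force: [0.1, 0.4, 0.2]
gripper_width: 0.372
finger_force: 0.0
```

```bash
cat >> h.py <<'E'
xd=np.array([.9786,.2057,0]);yd=np.array([-.2057,.9786,0]);O=np.array([.5574,.0332,0])
def st():
    o=arm.get_obs(); p=o["position"]-O; R=o["ee_rot"]; t=R[:,2]; x=R[:,0]
    print(round(o["time"],2),"rack",np.array([p@xd,p@yd,p[2]]),"tilt",np.degrees(np.arctan2(t@yd,-t[2])),"tx",np.degrees(t@xd),"yaw x",np.degrees(np.arctan2(x@xd,x@yd)),"F",o["wrist_force"],"M",o["torque"],"w",o["gripper_width"],"q",o["joints"])
E
python3 - <<'E'
from h import *
st(); im=eyes.capture("wrist"); cv2.imwrite("pics/w3.png",im[:,:,::-1])
E
```

```text
3.8 rack [-0.0002 -0.1875  0.069 ] tilt 59.95289404680682 tx 0.044579041951335614 yaw x 7.850439734503561 F [0.09   0.4225 0.191 ] M [-0.4118 -0.047   0.0024] w 0.3724044403079125 q [-0.6524  0.8558  1.3276  0.6235  1.8216 -0.9177]
```

View pics/w3.png

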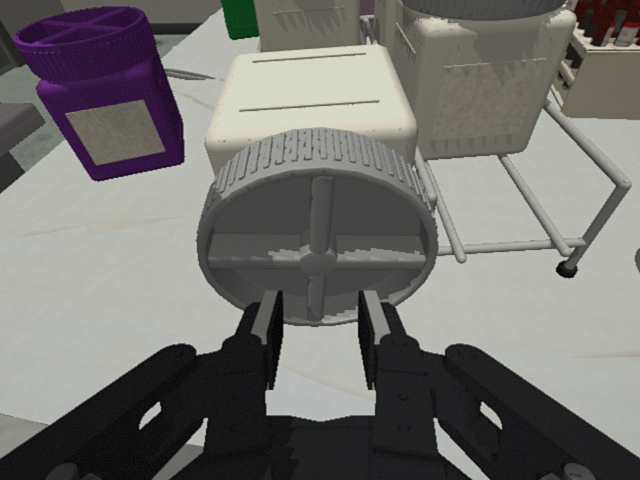

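View as expected: both fingertips at (265,293) and (372,293), straddling the lower vertical rib and below the horizontal rib (v≈262). Now inserting.

>>> move_arm(moves=[[-0.0065, 0.031, -0.018, 0, 0, 0], [-0.0065, 0.031, -0.018, 0, 0, 0], [-0.0065, 0.031, -0.018, 0, 0, 0], [0, 0, 0, 0, 0, 0]])

```text
time: 4.25
position: [0.5907, -0.1303, 0.0566]
ee_rot: [[-0.033, 0.983, -0.179], [0.501, 0.171, 0.848], [0.865, -0.062, -0.499]]
wrist_force: [0.1, -0.4, -0.1]
gripper_width: 0.377
finger_force: 0.0
```

>>> move_arm(moves=[[0, 0, 0.01, 0, 0, 0], [0, 0, 0.015, 0, 0, 0], [0, 0, 0.01, 0, 0, 0], [0, 0, 0, 0, 0, 0]])

```text
time: 4.65
position: [0.5918, -0.1322, 0.0646]
ee_rot: [[-0.035, 0.984, -0.177], [0.504, 0.17, 0.847], [0.863, -0.06, -0.502]]
wrist_force: [-0.0, -0.1, -2.2]
gripper_width: 0.371
finger_force: 0.8
```

```bash
python3 - <<'E'
from h import *
st()
P=np.array([-.050,.040]); H=.125; s0=.0125
L=None
for k,f in enumerate(np.arange(0,91,7.5)):
    F=np.radians(f); a=np.radians(60-60*f/90)
    ea=np.array([-np.cos(F),np.sin(F)]);eu=np.array([np.sin(F),np.cos(F)])
    t=np.array([np.sin(a),-np.cos(a)]);n=np.array([np.cos(a),np.sin(a)])
    T=P+H*ea+.041*eu+s0*t-.011*n
    if L is not None: d=T-L; w=yd*d[0]+[0,0,d[1]]; print(f,T,(w/.2),"mm",np.linalg.norm(d)*1e3)
    else: print(f,T)
    L=T
print("5deg",xd*5/90)
E
```

```text
4.65 rack [-0.0004 -0.1689  0.0646] tilt 59.8940792689912 tx 0.068850756348164 yaw x 7.923849331882154 F [-0.0391 -0.0933 -2.2203] M [-0.6812 -0.114   0.0165] w 0.37130348723959883 q [-0.6364  0.8402  1.3657  0.632   1.7946 -0.9198]
0.0 [-0.1697  0.0652]
7.5 [-0.1646  0.0808] [-0.0052  0.0246  0.0778] mm 16.352364228422406
15.0 [-0.1576  0.0955] [-0.0072  0.0344  0.0735] mm 16.30068214290273
22.5 [-0.1487  0.1091] [-0.0091  0.0435  0.068 ] mm 16.2507397403601
30.0 [-0.1381  0.1214] [-0.0109  0.0518  0.0613] mm 16.20264860505988
37.5 [-0.1261  0.1321] [-0.0124  0.0592  0.0536] mm 16.15651721052887
45.0 [-0.1127  0.1411] [-0.0138  0.0655  0.0449] mm 16.11245056945751
52.5 [-0.0983  0.1482] [-0.0148  0.0706  0.0355] mm 16.07054988435826
60.0 [-0.0831  0.1532] [-0.0156  0.0744  0.0255] mm 16.03091220106759
67.5 [-0.0673  0.1563] [-0.0162  0.0769  0.015 ] mm 15.993630067296001
75.0 [-0.0514  0.1571] [-0.0164  0.078   0.0044] mm 15.958791198522885
82.5 [-0.0355  0.1559] [-0.0163  0.0777 -0.0063] mm 15.92647815360219
90.0 [-0.02    0.1525] [-0.016   0.076  -0.0169] mm 15.896768022487455
5deg [0.0544 0.0114 0.    ]
```

>>> move_arm(moves=[[-0.0026, 0.0123, 0.0389, -0.0272, -0.0057, 0], [-0.0026, 0.0123, 0.0389, -0.0272, -0.0057, 0], [-0.0036, 0.0172, 0.0368, -0.0272, -0.0057, 0], [-0.0036, 0.0172, 0.0368, -0.0272, -0.0057, 0]])

```text
time: 5.05
position: [0.5889, -0.1201, 0.0947]
ee_rot: [[-0.063, 0.986, -0.156], [0.644, 0.16, 0.748], [0.763, -0.053, -0.645]]
wrist_force: [-0.4, -0.1, -1.8]
gripper_width: 0.377
finger_force: 0.6
```

>>> move_arm(moves=[[-0.0046, 0.0218, 0.034, -0.0272, -0.0057, 0], [-0.0046, 0.0218, 0.034, -0.0272, -0.0057, 0], [-0.0054, 0.0259, 0.0307, -0.0272, -0.0057, 0], [-0.0054, 0.0259, 0.0307, -0.0272, -0.0057, 0], [0, 0, 0, 0, 0, 0]])

```text
time: 5.55
position: [0.5859, -0.1001, 0.1229]
ee_rot: [[-0.092, 0.987, -0.13], [0.763, 0.154, 0.628], [0.64, -0.041, -0.768]]
wrist_force: [0.3, -0.6, 0.6]
gripper_width: 0.371
finger_force: 0.4
```

```bash
python3 - <<'E'
from h import *
st(); im=eyes.capture("wrist"); s=eyes.capture("side")[160:320,230:360]
cv2.imwrite("pics/w4.png",np.hstack([cv2.resize(im,(400,300)),cv2.resize(s,(244,300))])[:,:,::-1])
E
```

```text
5.55 rack [ 0.0005 -0.1363  0.1229] tilt 39.86889126592267 tx 0.12318096428922827 yaw x 4.999382296695741 F [ 0.277  -0.6108  0.65  ] M [-0.4575 -0.1074 -0.0467] w 0.3711871741793779 q [-0.5375  0.535   1.5523  0.4925  1.5682 -0.81  ]
```

View pics/w4.png

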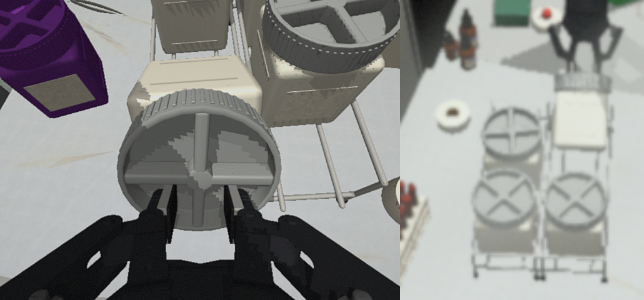

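The jar is about 30° up with the fingers still caged below the rib. Continuing the arc.

>>> move_arm(moves=[[-0.0062, 0.0296, 0.0268, -0.0272, -0.0057, 0], [-0.0062, 0.0296, 0.0268, -0.0272, -0.0057, 0], [-0.0069, 0.0327, 0.0225, -0.0272, -0.0057, 0], [-0.0069, 0.0327, 0.0225, -0.0272, -0.0057, 0]])

```text
time: 6.05
position: [0.5795, -0.0763, 0.1395]
ee_rot: [[-0.107, 0.989, -0.103], [0.86, 0.144, 0.489], [0.498, -0.036, -0.866]]
wrist_force: [1.3, -1.0, -0.8]
gripper_width: 0.373
finger_force: 0.2
```

>>> move_arm(moves=[[-0.0074, 0.0353, 0.0178, -0.0272, -0.0057, 0], [-0.0074, 0.0353, 0.0178, -0.0272, -0.0057, 0], [-0.0078, 0.0372, 0.0128, -0.0272, -0.0057, 0], [-0.0078, 0.0372, 0.0128, -0.0272, -0.0057, 0], [0, 0, 0, 0, 0, 0]])

```text
time: 6.55
position: [0.5733, -0.045, 0.1531]
ee_rot: [[-0.126, 0.989, -0.071], [0.931, 0.143, 0.335], [0.342, -0.024, -0.939]]
wrist_force: [-0.3, 0.2, -0.4]
gripper_width: 0.379
finger_force: 0.4
```

```bash
python3 - <<'E'
from h import *
st(); im=eyes.capture("wrist"); s=eyes.capture("side")[160:320,230:360]
cv2.imwrite("pics/w5.png",np.hstack([cv2.resize(im,(400,300)),cv2.resize(s,(244,300))])[:,:,::-1])
E
```

```text
6.55 rack [-0.0005 -0.0798  0.1531] tilt 20.03264552093379 tx -0.022856204016768474 yaw x 4.150280826594434 F [-0.2892  0.2464 -0.4066] M [-0.0727 -0.0278 -0.0009] w 0.37902073566042466 q [-0.3568  0.2879  1.7186  0.3018  1.3385 -0.5961]
```

View pics/w5.png

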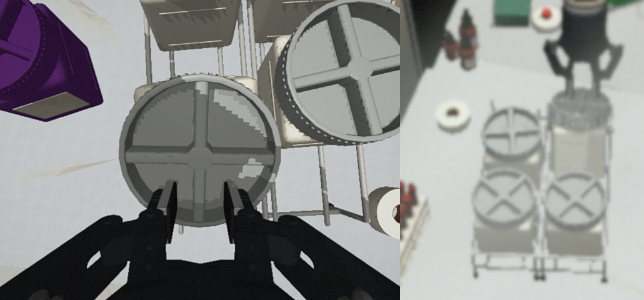

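At about 60°, jar leaning into the cage and the fingers still in the pockets. Finishing the arc slowly.

>>> move_arm(moves=[[-0.0081, 0.0385, 0.0075, -0.0272, -0.0057, 0], [-0.0081, 0.0385, 0.0075, -0.0272, -0.0057, 0], [-0.0082, 0.039, 0.0022, -0.0272, -0.0057, 0], [-0.0082, 0.039, 0.0022, -0.0272, -0.0057, 0]])

```text
time: 7.05
position: [0.5672, -0.0165, 0.1561]
ee_rot: [[-0.132, 0.991, -0.036], [0.976, 0.136, 0.169], [0.172, -0.013, -0.985]]
wrist_force: [-0.7, 0.2, 1.1]
gripper_width: 0.372
finger_force: 0.7
```

>>> move_arm(moves=[[-0.0082, 0.0389, -0.003, -0.0272, -0.0057, 0], [-0.0082, 0.0389, -0.003, -0.0272, -0.0057, 0], [-0.008, 0.038, -0.006, -0.0272, -0.0057, 0], [-0.008, 0.038, -0.006, -0.0272, -0.0057, 0], [0, 0, 0, 0, 0, 0]])

```text
time: 7.55
position: [0.5605, 0.0152, 0.1522]
ee_rot: [[-0.138, 0.99, -0.001], [0.99, 0.138, -0.001], [-0.001, -0.001, -1.0]]
wrist_force: [0.4, -1.3, -0.4]
gripper_width: 0.374
finger_force: 0.6
```

```bash
python3 - <<'E'
from h import *
st()
for n in("top","side"):
    im=eyes.capture(n); cv2.imwrite(f"pics/{n}1.png",im[:,:,::-1])
m=eyes.camera_model("wrist"); im=eyes.capture("wrist"); cv2.imwrite("pics/w6.png",im[:,:,::-1]); np.save("w6.npy",m["T"])
g=cv2.cvtColor(im,cv2.COLOR_RGB2GRAY)
c=cv2.HoughCircles(cv2.medianBlur(g,5),cv2.HOUGH_GRADIENT,1.5,60,param1=120,param2=50,minRadius=70,maxRadius=160)
print(None if c is None else c[0][:5])
for r in((0,-.005,.166),(.05,-.005,.166),(0,.045,.166)): print(proj("wrist",O+xd*r[0]+yd*r[1]+[0,0,r[2]],m))
E
```

```text
7.55 rack [-0.0007 -0.0182  0.1522] tilt -0.04598550951161218 tx -0.05490199126257277 yaw x 3.9335651257404427 F [ 0.3878 -1.2874 -0.3696] M [-0.2    -0.0721  0.0397] w 0.3739388021895289 q [-0.0974  0.1634  1.833  -0.0012  1.1459 -0.2355]
[[314.25 278.25 122.8 ]
 [584.25 245.25 117.85]
 [480.75 114.75 117.85]
 [552.75 183.75 155.8 ]
 [315.75  89.25 107.95]]
[318.0898 288.4813]
[447.9273 280.0637]
[307.7315 156.3399]
```

>>> move_arm(moves=[[0, -0.01, 0, 0, 0, 0], [0, 0, 0.05, 0, 0, 0], [0, 0, 0.15, 0, 0, 0], [0, 0, 0.15, 0, 0, 0], [0, -0.1, 0.15, 0, 0, 0]])

```text
time: 8.2
position: [0.5608, -0.006, 0.2548]
ee_rot: [[-0.138, 0.99, 0.001], [0.99, 0.138, 0.001], [0.001, 0.001, -1.0]]
wrist_force: [0.0, -0.8, -1.2]
gripper_width: 0.375
finger_force: 0.0
```

>>> move_arm(moves=[[0, -0.15, 0.15, 0, 0, 0], [0, -0.15, 0, 0, 0, 0], [0, 0, 0, 0, 0, 0], [0, 0, 0, 0, 0, 0]])

```text
time: 8.6
position: [0.5607, -0.0676, 0.2835]
ee_rot: [[-0.135, 0.991, 0.001], [0.991, 0.135, 0.0], [0.0, 0.001, -1.0]]
wrist_force: [-0.3, 0.2, 0.4]
gripper_width: 0.378
finger_force: 0.0
```

```bash
python3 - <<'E'
from h import *
st()
m=eyes.camera_model("wrist"); im=eyes.capture("wrist"); cv2.imwrite("pics/w7.png",im[:,:,::-1]); np.save("w7.npy",m["T"])
cv2.imwrite("pics/top2.png",eyes.capture("top")[:,:,::-1])
cv2.imwrite("pics/side2.png",eyes.capture("side")[:,:,::-1])
# rectify the plane z=.166 of the near lane: rack x -80..180, y -80..180, 2px/mm
for name,z in(("wrist",.166),):
    pts=[(-.08,-.08),(.18,-.08),(.18,.18),(-.08,.18)]
    src=np.float32([proj(name,O+xd*a+yd*b+[0,0,z],m) for a,b in pts]); print(src)
    H=cv2.getPerspectiveTransform(src,np.float32([(0,520),(520,520),(520,0),(0,0)]))
    r=cv2.warpPerspective(im,H,(520,520)); cv2.imwrite("pics/r7.png",r[:,:,::-1])
    c=cv2.HoughCircles(cv2.medianBlur(cv2.cvtColor(r,cv2.COLOR_RGB2GRAY),5),cv2.HOUGH_GRADIENT,1,80,param1=120,param2=25,minRadius=85,maxRadius=115)
    for u,v,R in c[0][:6]: print("circle rack",u/2-80,180-v/2,"r",R/2)
E
```

```text
8.6 rack [-0.0175 -0.0993  0.2835] tilt 0.013543617211857676 tx 0.05441912946500008 yaw x 4.136607184658835 F [-0.3269  0.2223  0.3613] M [ 0.0398  0.0581 -0.0156] w 0.3775513283608754 q [-0.2446  0.0495  1.7015  0.0006  1.3899 -0.3797]
[[ 232.1862  214.6186]
 [ 592.0029  188.7768]
 [ 663.2457 -316.1308]
 [ 162.4243 -267.015 ]]
circle rack 0.25 -6.75 r 46.15
circle rack 108.75 -3.75 r 47.05
```

```bash
python3 - <<'E'
from h import *
r=cv2.imread("pics/r7.png",0).astype(np.float32)
for cx,cy in((.25,-6.75),(108.75,-3.75)):
    c=((cx+80)*2,(180-cy)*2)
    p=cv2.warpPolar(r,(120,720),c,120,cv2.WARP_POLAR_LINEAR)[:,34:80]  # rows: angle cw from image right (rack x), r=17..40mm
    gx=np.abs(cv2.Sobel(cv2.GaussianBlur(p,(0,0),2),cv2.CV_32F,0,1)).mean(1)
    f=gx.reshape(4,180).mean(0)
    print("folded edge peaks cw deg",[(i/2,round(float(f[i]),1)) for i in range(180) if f[i]==max(f[(i-8+np.arange(17))%180])])
    i=p.mean(1).reshape(4,180); print((i.mean(0)[::10]).astype(int))
T=cv2.imread("pics/top2.png"); T0=cv2.imread("pics/top0.png")
def rect(im,n,z):
    pts=[(-.08,-.08),(.18,-.08),(.18,.2),(-.08,.2)]
    src=np.float32([proj(n,O+xd*a+yd*b+[0,0,z]) for a,b in pts])
    return cv2.warpPerspective(im,cv2.getPerspectiveTransform(src,np.float32([(0,560),(520,560),(520,0),(0,0)])),(520,560),flags=cv2.INTER_CUBIC)
for nm in("top0","top2","side0","side2"):
    q=rect(cv2.imread(f"pics/{nm}.png"),nm[:-1],.161); g=cv2.medianBlur(cv2.cvtColor(q,cv2.COLOR_BGR2GRAY),5)
    c=cv2.HoughCircles(g,cv2.HOUGH_GRADIENT,1,80,param1=100,param2=18,minRadius=85,maxRadius=112)
    print(nm,[(round(float(u)/2-80,1),round(200-float(v)/2,1),round(float(R)/2,1)) for u,v,R in (c[0] if c is not None else [])])
E
```

```text
folded edge peaks cw deg [(12.0, 29.0), (23.5, 12.6), (49.0, 4.7), (59.0, 3.4), (69.5, 2.0), (85.5, 29.0)]
[101 107  90  98 109 121 123 123 123 122 119 115 114 113 113 112 106  92]
folded edge peaks cw deg [(16.5, 6.4), (24.5, 1.7), (30.0, 2.4), (35.5, 1.7), (42.0, 1.8), (46.5, 1.8), (56.0, 3.4), (76.5, 20.0), (86.0, 19.3)]
[82 89 96 98 97 97 97 97 97 95 95 93 90 85 77 75 96 92]
top0 [(-1.8, 124.8, 48.0), (111.8, 124.2, 47.9), (107.8, -0.2, 45.7)]
top2 [(111.8, 124.8, 48.0), (-3.2, -4.2, 49.6), (-0.8, 118.2, 49.1), (107.2, -2.8, 50.7)]
side0 []
side2 []
```

Jar is upright: lid circle at rack (0,-7) mm with r=46, which is the inner rim, and ribs 3.8° clockwise. Now I turn the wrist back 128°, open to ~51 mm and centre over the lid.

>>> move_arm(moves=[[-0.0007, 0.0315, 0, 0, 0, 0.0948], [-0.0007, 0.0315, 0, 0, 0, 0.0948], [-0.0007, 0.0315, 0, 0, 0, 0.0948], [-0.0007, 0.0315, 0, 0, 0, 0.0948], [-0.0007, 0.0315, 0, 0, 0, 0.0948]], claw=0.2)

```text
time: 9.25
position: [0.5597, -0.0341, 0.2822]
ee_rot: [[-0.777, 0.63, -0.001], [0.63, 0.777, 0.001], [0.001, -0.0, -1.0]]
wrist_force: [-0.6, -0.5, -0.4]
gripper_width: 0.6
finger_force: 0.0
```

>>> move_arm(moves=[[-0.0007, 0.0315, 0, 0, 0, 0.0948], [-0.0007, 0.0315, 0, 0, 0, 0.0948], [-0.0007, 0.0315, 0, 0, 0, 0.0948], [-0.0007, 0.0315, 0, 0, 0, 0.0948], [-0.0007, 0.0315, 0, 0, 0, 0.0948]])

```text
time: 9.75
position: [0.5589, -0.0026, 0.2822]
ee_rot: [[-0.998, -0.063, -0.001], [-0.063, 0.998, 0.001], [0.001, 0.001, -1.0]]
wrist_force: [-0.8, 0.8, 0.2]
gripper_width: 0.599
finger_force: 0.0
```

>>> move_arm(moves=[[-0.0007, 0.0315, 0, 0, 0, 0.0948], [-0.0007, 0.0315, 0, 0, 0, 0.0948], [-0.0007, 0.0315, 0, 0, 0, 0.0948], [-0.0007, 0.0315, 0, 0, 0, 0.0948], [-0.0007, 0.0315, 0, 0, 0, 0.0948]])

```text
time: 10.25
position: [0.5581, 0.0289, 0.2822]
ee_rot: [[-0.691, -0.723, -0.001], [-0.723, 0.691, 0.001], [0.0, 0.002, -1.0]]
wrist_force: [-0.0, -0.6, -0.9]
gripper_width: 0.596
finger_force: 0.0
```

>>> move_arm(moves=[[0, 0, -0.1, 0, 0, 0], [0, 0, -0.1, 0, 0, 0], [0, 0, -0.1, 0, 0, 0], [0, 0, -0.1, 0, 0, 0], [0, 0, 0, 0, 0, 0]])

```text
time: 10.75
position: [0.5555, 0.0287, 0.1987]
ee_rot: [[-0.696, -0.718, -0.008], [-0.718, 0.696, 0.002], [0.005, 0.007, -1.0]]
wrist_force: [-0.4, -0.3, -1.1]
gripper_width: 0.601
finger_force: 0.0
```

```bash
python3 - <<'E'
from h import *
st()
m=eyes.camera_model("wrist"); im=eyes.capture("wrist"); cv2.imwrite("pics/w8.png",im[:,:,::-1])
o=arm.get_obs();p=o["position"];R=o["ee_rot"]
z=.166; pts=[(-.07,-.08),(.07,-.08),(.07,.06),(-.07,.06)]
src=np.float32([proj("wrist",O+xd*a+yd*b+[0,0,z],m) for a,b in pts]); print(src)
r=cv2.warpPerspective(im,cv2.getPerspectiveTransform(src,np.float32([(0,560),(560,560),(560,0),(0,0)])),(560,560)); cv2.imwrite("pics/r8.png",r[:,:,::-1])
c=cv2.HoughCircles(cv2.medianBlur(cv2.cvtColor(r,cv2.COLOR_RGB2GRAY),5),cv2.HOUGH_GRADIENT,1,20,param1=100,param2=25,minRadius=170,maxRadius=210)
print([] if c is None else [(u/4-70,60-v/4,q/4) for u,v,q in c[0][:4]])
E
```

```text
10.75 rack [-0.0028 -0.004   0.1987] tilt 0.18716325099206432 tx -0.44303626890943076 yaw x -124.04032459579153 F [-0.3707 -0.2823 -1.144 ] M [-0.0119  0.0547  0.0164] w 0.6014537619096868 q [-0.0751  0.1072  1.8021  0.001   1.2407 -2.4475]
[[264.6424  74.0386]
 [126.9274 310.9575]
 [342.0154 429.4369]
 [500.2507 242.4716]]
[(np.float32(0.625), np.float32(-6.375), np.float32(46.25)), (np.float32(-3.875), np.float32(-10.875), np.float32(43.275)), (np.float32(-5.875), np.float32(-5.625), np.float32(46.3)), (np.float32(-1.625), np.float32(-1.375), np.float32(51.525))]
```

>>> move_arm(moves=[[0.009, -0.0045, 0, 0, 0, 0.017], [0.009, -0.0045, 0, 0, 0, 0.016], [0, 0, 0, 0, 0, 0], [0, 0, -0.05, 0, 0, 0], [0, 0, -0.05, 0, 0, 0]])

```text
time: 11.3
position: [0.5626, 0.0255, 0.1829]
ee_rot: [[-0.659, -0.752, 0.001], [-0.752, 0.659, 0.001], [-0.001, -0.001, -1.0]]
wrist_force: [-0.1, 0.0, 0.4]
gripper_width: 0.6
finger_force: 0.0
```

```bash
python3 -c "
from h import *
st()"
```

```text
11.3 rack [ 0.0035 -0.0086  0.1829] tilt 0.012419998144271993 tx 0.08948256374164851 yaw x -126.91939351875595 F [-0.0522  0.0225  0.4263] M [ 0.0069  0.0255 -0.0057] w 0.5998977260964877 q [-0.0796  0.1322  1.8059  0.0007  1.2021 -2.5022]
```

>>> move_arm(moves=[[0, 0, 0, 0, 0, 0], [0, 0, 0, 0, 0, 0], [0, 0, 0, 0, 0, 0]])

```text
time: 11.6
position: [0.5623, 0.0256, 0.1828]
ee_rot: [[-0.659, -0.752, 0.0], [-0.752, 0.659, 0.001], [-0.001, 0.0, -1.0]]
wrist_force: [0.4, 0.3, 0.3]
gripper_width: 0.598
finger_force: 0.0
```

```bash
python3 -c "
from h import *
st()"
```

```text
11.6 rack [ 0.0032 -0.0084  0.1828] tilt 0.03711572004649801 tx 0.01074301926646674 yaw x -126.92744676110381 F [0.3688 0.2841 0.3255] M [ 0.0382 -0.0578  0.0045] w 0.597864081158426 q [-0.0796  0.1324  1.8057  0.0007  1.2034 -2.5023]
```

>>> move_arm(moves=[[-0.0148, 0.007, 0, 0, 0, 0], [0, 0, -0.05, 0, 0, 0], [0, 0, -0.05, 0, 0, 0], [0, 0, -0.05, 0, 0, 0], [0, 0, 0, 0, 0, 0]])

```text
time: 12.1
position: [0.5573, 0.0272, 0.1501]
ee_rot: [[-0.659, -0.752, -0.005], [-0.752, 0.659, 0.001], [0.002, 0.004, -1.0]]
wrist_force: [-0.3, -0.8, 0.0]
gripper_width: 0.597
finger_force: 0.0
```

>>> move_arm(moves=[[0, 0, 0, 0, 0, 0], [0, 0, 0, 0, 0, 0]])

```text
time: 12.3
position: [0.5596, 0.027, 0.1531]
ee_rot: [[-0.659, -0.752, 0.001], [-0.752, 0.659, 0.001], [-0.001, -0.0, -1.0]]
wrist_force: [0.1, -0.1, 1.0]
gripper_width: 0.601
finger_force: 0.0
```

```bash
python3 -c "
from h import *
st()"
```

```text
12.3 rack [ 0.0008 -0.0065  0.1531] tilt 0.0272899557897409 tx 0.041827134582559544 yaw x -126.92747237161066 F [ 0.0817 -0.1332  1.0082] M [ 0.057  -0.0092  0.0312] w 0.6007554712216809 q [-0.0775  0.1604  1.8345  0.0007  1.1461 -2.5002]
```

>>> move_arm(moves=[[0, 0, -0.0005, 0, 0, -0.045], [0, 0, -0.0005, 0, 0, -0.045], [0, 0, -0.0005, 0, 0, -0.045], [0, 0, -0.0005, 0, 0, -0.045], [0, 0, -0.0005, 0, 0, -0.045]])

```text
time: 12.8
position: [0.5594, 0.0269, 0.1531]
ee_rot: [[-0.88, -0.476, 0.0], [-0.476, 0.88, 0.0], [-0.0, -0.0, -1.0]]
wrist_force: [-1.9, -0.1, 0.3]
gripper_width: 0.6
finger_force: 0.9
```

```bash
python3 -c "
from h import *
st()"
```

```text
12.8 rack [ 0.0006 -0.0066  0.1531] tilt 0.002214752631859523 tx 0.02871415806059585 yaw x -106.52983824871976 F [-1.9281 -0.0939  0.3147] M [-0.0246  0.1687  0.0156] w 0.599688385768599 q [-0.0774  0.1601  1.8349  0.0002  1.1461 -2.144 ]
```

>>> move_arm(moves=[[0, 0, -0.0007, 0, 0, -0.055], [0, 0, -0.0007, 0, 0, -0.055], [0, 0, -0.0007, 0, 0, -0.055], [0, 0, -0.0007, 0, 0, -0.055], [0, 0, -0.0007, 0, 0, -0.055]])

```text
time: 13.3
position: [0.5593, 0.0269, 0.1524]
ee_rot: [[-0.998, -0.063, 0.001], [-0.063, 0.998, 0.0], [-0.001, 0.0, -1.0]]
wrist_force: [-1.5, 0.2, 0.6]
gripper_width: 0.599
finger_force: 0.9
```

```bash
python3 -c "
from h import *
st()"
```

```text
13.3 rack [ 0.0006 -0.0065  0.1524] tilt -0.000782131420517593 tx 0.040206230506084656 yaw x -81.73903100684086 F [-1.5427  0.205   0.5892] M [0.0227 0.2071 0.0561] w 0.5987440097478149 q [-0.0773  0.1608  1.8355  0.0002  1.1446 -1.7112]
```

Engaged, with Mz≈0.05 N m. Continuing; the stop can't come before about 143° of turning.

>>> move_arm(moves=[[0, 0, -0.0007, 0, 0, -0.055], [0, 0, -0.0007, 0, 0, -0.055], [0, 0, -0.0007, 0, 0, -0.055], [0, 0, -0.0007, 0, 0, -0.055], [0, 0, -0.0007, 0, 0, -0.055]])

```text
time: 13.8
position: [0.5593, 0.0272, 0.1517]
ee_rot: [[-0.933, 0.361, 0.001], [0.361, 0.933, 0.0], [-0.001, 0.001, -1.0]]
wrist_force: [-0.8, 0.8, 0.6]
gripper_width: 0.599
finger_force: 0.9
```

>>> move_arm(moves=[[0, 0, -0.0007, 0, 0, -0.055], [0, 0, -0.0007, 0, 0, -0.055], [0, 0, -0.0007, 0, 0, -0.055], [0, 0, -0.0007, 0, 0, -0.055], [0, 0, -0.0007, 0, 0, -0.055]])

```text
time: 14.3
position: [0.5594, 0.0274, 0.151]
ee_rot: [[-0.696, 0.718, 0.001], [0.718, 0.696, 0.001], [-0.0, 0.001, -1.0]]
wrist_force: [-1.1, 0.4, 0.6]
gripper_width: 0.598
finger_force: 0.9
```

>>> move_arm(moves=[[0, 0, -0.0007, 0, 0, -0.055], [0, 0, -0.0007, 0, 0, -0.055], [0, 0, -0.0007, 0, 0, -0.055], [0, 0, -0.0007, 0, 0, -0.055], [0, 0, -0.0007, 0, 0, -0.055]])

```text
time: 14.8
position: [0.5597, 0.0275, 0.1504]
ee_rot: [[-0.331, 0.943, 0.002], [0.943, 0.331, 0.0], [-0.0, 0.002, -1.0]]
wrist_force: [0.2, 1.7, 1.0]
gripper_width: 0.601
finger_force: 0.9
```

```bash
python3 -c "
from h import *
st()"
```

```text
14.8 rack [ 0.0011 -0.0061  0.1504] tilt 0.004558389526848425 tx 0.09265841713289498 yaw x -7.482217561255466 F [0.2094 1.6698 1.0384] M [0.2134 0.0339 0.077 ] w 0.6010700344118157 q [-0.0764  0.1635  1.8366  0.0006  1.14   -0.4145]
```

>>> move_arm(moves=[[0, 0, -0.0007, 0, 0, -0.055], [0, 0, -0.0007, 0, 0, -0.055], [0, 0, -0.0007, 0, 0, -0.055], [0, 0, -0.0007, 0, 0, -0.055], [0, 0, -0.0007, 0, 0, -0.055]])

```text
time: 15.3
position: [0.5599, 0.0276, 0.1497]
ee_rot: [[0.094, 0.996, 0.002], [0.996, -0.094, 0.0], [0.001, 0.002, -1.0]]
wrist_force: [-0.3, 1.7, 0.3]
gripper_width: 0.602
finger_force: 0.9
```

```bash
python3 -c "
from h import *
st()"
```

```text
15.3 rack [ 0.0012 -0.006   0.1497] tilt 0.004115939545334322 tx 0.10095103720987358 yaw x 17.262983017208963 F [-0.3266  1.7254  0.3356] M [0.2665 0.0205 0.0763] w 0.6024892264375123 q [-0.0762  0.1645  1.8368  0.0006  1.1386  0.0176]
```

>>> move_arm(moves=[[0, 0, -0.0003, 0, 0, -0.022], [0, 0, -0.0003, 0, 0, -0.022], [0, 0, -0.0003, 0, 0, -0.022]])

```text
time: 15.6
position: [0.5599, 0.0276, 0.1496]
ee_rot: [[0.195, 0.981, 0.002], [0.981, -0.195, 0.0], [0.001, 0.002, -1.0]]
wrist_force: [-0.4, 1.5, -0.1]
gripper_width: 0.594
finger_force: 0.9
```

```bash
python3 -c "
from h import *
st()"
```

```text
15.6 rack [ 0.0013 -0.006   0.1496] tilt 0.0021972958867489674 tx 0.10642099926721253 yaw x 23.087436499964646 F [-0.3595  1.4574 -0.1031] M [ 0.29   -0.0043  0.0485] w 0.5942212419152426 q [-0.0762  0.1648  1.8368  0.0006  1.1383  0.1193]
```

>>> move_arm(moves=[[0, 0, -0.0003, 0, 0, -0.022], [0, 0, -0.0003, 0, 0, -0.022], [0, 0, -0.0003, 0, 0, -0.022]])

```text
time: 15.9
position: [0.56, 0.0276, 0.1494]
ee_rot: [[0.295, 0.956, 0.002], [0.956, -0.295, 0.0], [0.001, 0.002, -1.0]]
wrist_force: [0.6, 2.2, 0.4]
gripper_width: 0.602
finger_force: 0.9
```

```bash
python3 -c "
from h import *
st()"
```

```text
15.9 rack [ 0.0014 -0.006   0.1494] tilt 0.0021322343237410524 tx 0.10983362271436282 yaw x 29.026756117628874 F [0.6429 2.2164 0.3679] M [ 0.2583 -0.0104  0.0254] w 0.6022181627466178 q [-0.0762  0.165   1.8368  0.0006  1.1379  0.2229]
```

>>> move_arm(moves=[[0, 0, -0.0003, 0, 0, -0.022], [0, 0, -0.0003, 0, 0, -0.022], [0, 0, -0.0003, 0, 0, -0.022]])

```text
time: 16.2
position: [0.56, 0.0276, 0.1493]
ee_rot: [[0.392, 0.92, 0.002], [0.92, -0.392, 0.0], [0.001, 0.002, -1.0]]
wrist_force: [-0.4, 1.6, 0.7]
gripper_width: 0.602
finger_force: 0.9
```

```bash
python3 -c "
from h import *
st()"
```

```text
16.2 rack [ 0.0014 -0.006   0.1493] tilt 0.0024182892087902088 tx 0.11423229975126298 yaw x 34.96643705664206 F [-0.3586  1.5865  0.7271] M [ 0.2836 -0.0228  0.0964] w 0.6017037110780495 q [-0.0762  0.1653  1.8369  0.0007  1.1375  0.3266]
```

>>> move_arm(moves=[[0, 0, -0.0003, 0, 0, -0.022], [0, 0, -0.0003, 0, 0, -0.022], [0, 0, -0.0003, 0, 0, -0.022]])

```text
time: 16.5
position: [0.5601, 0.0276, 0.1491]
ee_rot: [[0.485, 0.874, 0.002], [0.874, -0.485, 0.0], [0.001, 0.002, -1.0]]
wrist_force: [0.6, 0.5, 0.4]
gripper_width: 0.598
finger_force: 0.9
```

```bash
python3 -c "
from h import *
st()"
```

```text
16.5 rack [ 0.0015 -0.006   0.1491] tilt 0.00023879879743281444 tx 0.1214725372455924 yaw x 40.91064485970437 F [0.6484 0.4761 0.3669] M [ 0.2458 -0.0577  0.0453] w 0.5980942418453151 q [-0.0762  0.1655  1.8369  0.0007  1.1372  0.4303]
```

>>> move_arm(moves=[[0, 0, -0.0003, 0, 0, -0.022], [0, 0, -0.0003, 0, 0, -0.022], [0, 0, -0.0003, 0, 0, -0.022], [0, 0, -0.0003, 0, 0, -0.022]])

```text
time: 16.9
position: [0.5602, 0.0276, 0.1489]
ee_rot: [[0.601, 0.799, 0.002], [0.799, -0.601, 0.0], [0.002, 0.002, -1.0]]
wrist_force: [0.6, 1.6, -0.3]
gripper_width: 0.603
finger_force: 0.9
```

```bash
python3 -c "
from h import *
st()"
```

```text
16.9 rack [ 0.0016 -0.006   0.1489] tilt -0.002744052583724507 tx 0.12811795862295175 yaw x 48.825120734086504 F [ 0.6179  1.6339 -0.3107] M [ 0.2377 -0.0773  0.0361] w 0.6025853849596337 q [-0.0762  0.1659  1.8369  0.0006  1.1366  0.5685]
```

>>> move_arm(moves=[[0, 0, -0.0003, 0, 0, -0.022], [0, 0, -0.0003, 0, 0, -0.022], [0, 0, -0.0003, 0, 0, -0.022], [0, 0, -0.0003, 0, 0, -0.022]])

```text
time: 17.3
position: [0.5603, 0.0276, 0.1487]
ee_rot: [[0.706, 0.709, 0.002], [0.709, -0.706, 0.0], [0.002, 0.001, -1.0]]
wrist_force: [0.2, 1.7, 0.5]
gripper_width: 0.602
finger_force: 0.9
```

```bash
python3 -c "
from h import *
st()"
```

```text
17.3 rack [ 0.0016 -0.0061  0.1487] tilt -0.006123129739781863 tx 0.13316184052176047 yaw x 56.748348005982365 F [0.1756 1.7253 0.5037] M [ 0.263  -0.149   0.0125] w 0.6019244351888569 q [-0.0762  0.1663  1.837   0.0006  1.1361  0.7068]
```

>>> move_arm(moves=[[0, 0, -0.0003, 0, 0, -0.022], [0, 0, -0.0003, 0, 0, -0.022], [0, 0, -0.0003, 0, 0, -0.022], [0, 0, -0.0003, 0, 0, -0.022]])

```text
time: 17.7
position: [0.5595, 0.0274, 0.1483]
ee_rot: [[0.796, 0.606, 0.0], [0.606, -0.796, -0.0], [0.0, 0.0, -1.0]]
wrist_force: [-1.8, 0.5, 1.5]
gripper_width: 0.601
finger_force: 7.7
```

```bash
python3 -c "
from h import *
st()"
```

```text
17.7 rack [ 0.0009 -0.0061  0.1483] tilt -0.014600890317477019 tx 0.009185742774558641 yaw x 64.59361797208437 F [-1.8101  0.5396  1.5334] M [0.1761 0.1858 0.4107] w 0.6006008863333627 q [-0.0763  0.1666  1.8375 -0.0002  1.1374  0.844 ]
```

Torque rose from 0.05 to 0.41 N m after about 182° (3.2 rad, in the expected range), which looks like the stop. I'll confirm with 0.7° more.

>>> move_arm(moves=[[0, 0, 0, 0, 0, -0.008], [0, 0, 0, 0, 0, 0]])

```text
time: 17.9
position: [0.5595, 0.0274, 0.1482]
ee_rot: [[0.802, 0.597, 0.0], [0.597, -0.802, -0.0], [0.0, 0.001, -1.0]]
wrist_force: [-0.8, 2.2, 2.5]
gripper_width: 0.602
finger_force: 10.0
```

```bash
python3 -c "
from h import *
st()"
```

```text
17.9 rack [ 0.0009 -0.0062  0.1482] tilt -0.028175539799659245 tx 0.014957823638611497 yaw x 65.20814345155055 F [-0.7617  2.204   2.5311] M [0.2301 0.2747 0.5533] w 0.601820020430352 q [-0.0762  0.1665  1.8376 -0.0004  1.1371  0.8549]
```

The torque climbs with angle to 0.55 N m, so it is at the stop. Backing off inside the pocket and withdrawing.

>>> move_arm(moves=[[0, 0, 0, 0, 0, 0.04], [0, 0, 0, 0, 0, 0.06], [0, 0, 0, 0, 0, 0]])

```text
time: 18.2
position: [0.5596, 0.0268, 0.1476]
ee_rot: [[0.701, 0.713, 0.001], [0.713, -0.701, -0.001], [-0.0, 0.001, -1.0]]
wrist_force: [-0.2, 0.9, -0.1]
gripper_width: 0.6
finger_force: 0.0
```

>>> move_arm(moves=[[0, 0, 0.03, 0, 0, 0], [0, 0, 0.08, 0, 0, 0], [0, 0, 0.15, 0, 0, 0], [0, 0, 0.2, 0, 0, 0], [0, -0.1, 0.2, 0, 0, 0]])

```text
time: 18.7
position: [0.5589, 0.0084, 0.2807]
ee_rot: [[0.7, 0.714, -0.001], [0.714, -0.7, 0.001], [-0.0, -0.001, -1.0]]
wrist_force: [1.0, -0.3, -0.3]
gripper_width: 0.599
finger_force: 0.0
```

>>> move_arm(moves=[[-0.1, -0.2, 0.1, 0, 0, 0], [-0.1, -0.2, 0, 0, 0, 0], [-0.1, -0.2, 0, 0, 0, 0], [-0.1, -0.2, 0, 0, 0, 0], [-0.05, -0.1, 0, 0, 0, 0]])

```text
time: 19.2
position: [0.4678, -0.1757, 0.3002]
ee_rot: [[0.703, 0.711, 0.0], [0.711, -0.703, -0.002], [-0.001, 0.002, -1.0]]
wrist_force: [-0.2, 0.8, -0.9]
gripper_width: 0.599
finger_force: 0.0
```

>>> move_arm(moves=[[0, 0, 0, 0, 0, 0], [0, 0, 0, 0, 0, 0], [0, 0, 0, 0, 0, 0]])

```text
time: 19.5
position: [0.4697, -0.1722, 0.2997]
ee_rot: [[0.7, 0.714, 0.0], [0.714, -0.7, -0.0], [0.0, 0.0, -1.0]]
wrist_force: [-0.5, 0.2, 0.7]
gripper_width: 0.598
finger_force: 0.0
```

```bash
python3 - <<'E'
from h import *
st()
def rect(im,n,z,m=None):
    pts=[(-.08,-.08),(.18,-.08),(.18,.2),(-.08,.2)]
    src=np.float32([proj(n,O+xd*a+yd*b+[0,0,z],m) for a,b in pts])
    return cv2.warpPerspective(im,cv2.getPerspectiveTransform(src,np.float32([(0,560),(520,560),(520,0),(0,0)])),(520,560),flags=cv2.INTER_CUBIC)
im0=cv2.imread("pics/top0.png")
im=eyes.capture("top")[:,:,::-1].copy(); cv2.imwrite("pics/top3.png",im)
sd=eyes.capture("side")[:,:,::-1].copy(); cv2.imwrite("pics/side3.png",sd)
for nm,i,n in(("top0",im0,"top"),("top3",im,"top"),("side0",cv2.imread("pics/side0.png"),"side"),("side3",sd,"side")):
    g=cv2.medianBlur(cv2.cvtColor(rect(i,n,.161),cv2.COLOR_BGR2GRAY),5)
    c=cv2.HoughCircles(g,cv2.HOUGH_GRADIENT,1,100,param1=80,param2=14,minRadius=90,maxRadius=108)
    print(nm,[(round(float(u)/2-80,1),round(200-float(v)/2,1),round(float(R)/2,1)) for u,v,R in (c[0] if c is not None else [])])
# shift of the bystander jars between first and last views
for n,a,b,boxes in(("top",im0,im,{"b":(210,212,52,50),"d":(203,168,50,44),"c":(253,162,44,42)}),("side",cv2.imread("pics/side0.png"),sd,{"d":(268,250,34,48),"b":(308,250,34,48)})):
    for k,(x,y,w,h) in boxes.items():
        r=cv2.matchTemplate(b[y-8:y+h+8,x-8:x+w+8],a[y:y+h,x:x+w],cv2.TM_CCOEFF_NORMED); _,v,_,l=cv2.minMaxLoc(r); print(n,k,v,"shift px",l[0]-8,l[1]-8)
E
```

```text
19.5 rack [-0.1281 -0.183   0.2997] tilt -0.018845939498811175 tx 0.0181927164093677 yaw x 56.29566390598568 F [-0.5251  0.2413  0.6686] M [-0.0106  0.0157 -0.0211] w 0.5975465469783777 q [-0.4918 -0.1047  1.8222 -0.      1.4237  0.2836]
top0 [(107.2, -1.2, 45.9), (113.2, 125.8, 49.8), (-1.2, 121.2, 46.0), (99.8, 69.2, 45.4)]
top3 [(-0.2, 125.8, 46.0), (-3.8, -8.2, 47.7), (107.2, -4.2, 47.6), (111.2, 122.2, 46.0), (52.2, 108.8, 48.7)]
side0 []
side3 []
top b 0.9952890276908875 shift px 0 0
top d 0.9961875081062317 shift px 0 0
top c 0.9948562383651733 shift px 0 0
side d 0.9988009929656982 shift px 0 0
side b 0.8747628331184387 shift px 0 0
```

```bash
python3 -c "
from station import order
print(order.sign_off())"
```

```text
the job is handed in; nothing more can be done
None
```

The jar is upright in its lane and its lid is screwed clockwise to the stop (about 3.2 rad, final torque about 0.55 N m; lid height not measured); the other jars showed no shift in the images, and the job is handed in at about 20 s of the 72 s allowed.

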